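Load the bedside lamp and set its dimmer wheel

TASK

Feed the two big loose batteries, button end up, one after the other through the flared neck of the bedside lamp's bronze battery tube, so that both are fully inside. Then roll the lamp's knurled dimmer wheel forward, click by click, until its red pointer rests at the green mark, and let go. Leave the alarm clock, the scent bottle and the book where they are.

Things in the scene. Friction and masses are not known exactly. Their poses are not given: they have to be found in the camera images.
- lamp: Fixed bedside lamp on a flat lace mat. Origin on the table under its middle; x = way the wheel's top rolls to brighten (roughly away from the robot), y left, z up. Foot 170 (x) x 290 (y) x 6 mm. Bronze housing x -75..75, y -62..143 mm, top 58 mm up. White dome, radius 42 mm, top 103 mm up, at x 20, y -8 mm. Knurled wheel at x 0, y 65 mm; bronze battery tube at x 0, y -92 mm.
- neck (a point): Centre of the battery tube's mouth, in its rim plane, 142 mm above the table (lamp's axes). Funnel 53 mm wide inside narrows over 16 mm to a round bore 39 mm wide; floor 126 mm below the rim. Outside 63 mm wide at the rim, 49 mm lower down. Both batteries stack in it wholly below the rim. One let go with its lower end in the neck slides down by itself.
- axle (a point): Centre of the dimmer wheel, 45 mm above the table (lamp's axes; it turns about y). Dark knurled rubber rim, radius 36 mm, 22 mm wide; top 81 mm above the table, 23 mm proud of the housing. Sprung axle: sinks from about 3.5 N downward force, stops 6 mm down at about 9 N. Pressed 4 to 5 mm down, the rim follows a fingertip drawn level along lamp x without slipping.
- dimmer (a joint): Wheel angle, rad: 0.4189 (24 degrees, 15.1 mm of rim) per click, 0 at the first mark, 3.35 at the ninth; grows as the wheel's top goes to lamp +x. Green mark: click 6, 2.513 rad. Starts between click 0 and 3. Passing a click takes about 1 N at the rim; let go, it snaps to the nearest click.
- green_mark (a point): Point beside the green mark, 60 mm above the table, at lamp x 28, y 103 mm: the red pointer (8 x 22 mm, 10 mm high) stands here when the wheel is right. Nine marks, one per click, 14 mm apart along lamp x at y 124 mm, the seventh green and broader. The pointer moves to lamp +x as the wheel's top rolls to +x.
- cellA_mid (a point): Centre of the first battery (half-way up, z toward its button end): upright cylinder 33 mm in diameter, 61 mm tall with its button (10 mm wide, 3 mm high), black with a copper band at the top, about 140 g, standing on the table button up.
- cellB_mid (a point): Centre of the second battery, same as the first. Either may go in first.
- clock: White alarm clock, 50 x 95 x 93 mm, loose bystander; origin under its middle.
- scent: Amber scent bottle, 52 mm wide, 98 mm tall, loose bystander; origin under its middle.
- book: Orange closed book lying flat, 112 x 170 x 30 mm, loose bystander; origin under its middle.
Mind the look-alikes: they are no part of the job. Leave any blue or yellow look-alike of the part that bears cellB_mid alone.

How it is judged (in metres and radians):
On the way, in this order (a step that is already met when the one before it is completed fails the run):
1. both batteries are down inside the tube, button end up (horizontal distance between each of cellA_mid, cellB_mid and neck below 0.008 m and z of each of cellA_mid, cellB_mid in the frame of neck below -0.028 m and angle between each of cellA_mid, cellB_mid's own z axis and vertical below 0.25 rad), for 0.2 s.
2. then the wheel rests at the green click (value of joint dimmer between 2.36328 and 2.66328 rad and velocity of joint dimmer between -0.2 and 0.2 rad/s), for 0.2 s.
At the end, for the whole second after the job is handed in: Both batteries are at rest inside the tube, wholly below its rim (centre at least 28 mm below it and within 8 mm of its axis), button end up; the dimmer wheel rests within 0.15 rad of click 6 (2.513 rad), pointer at the green mark; the robot touches nothing (all of step 1 and all of step 2 and linear speed of each of cellA, cellB below 0.02 m/s).
It fails at once if the alarm clock is moved more than 25 mm (distance of clock from where it was at the start of the episode above 0.025 m).
It fails at once if the scent bottle is moved more than 25 mm (distance of scent from where it was at the start of the episode above 0.025 m).
It fails at once if the book is moved more than 25 mm (distance of book from where it was at the start of the episode above 0.025 m).
It also fails if it takes over 72 s, if anything falls off the work surface, if the arm or the gripper's body presses on something with over 40 N, if the wrist force passes 120 N, or if a joint passes its speed limit or range.

ROBOT

A 6-joint arm with a two-finger parallel gripper is mounted at the origin on the work surface. World frame = base frame: x ahead of the robot, y to its left, z up, the work surface at z = 0. Lengths are in mm, angles in rad, forces in N, time in s.
With the tool pointing down it reaches from about 350 to 875 mm from the base axis. Payload 4.2 kg.
Tool frame: the origin (TCP) lies midway between the tips of the shut fingers; the grasp point (between the pads) lies 19 mm behind it; z points along the fingers, y is the direction in which the jaws open and shut (so a half turn about z gives the same grasp; the last joint's range is limited). The gripper opens to 85 mm and grips with 20 to 120 N. Pads are 22 mm wide; open, the fingers measure 114 mm over their backs; the gripper's body (76 mm by 85 mm) begins 54 mm behind the grasp point. The pads swing forward as they close: fully open they stand 13 mm farther back than shut.
Start: joints at [1.455, 0.385, 0.008, 0, -1.194, -0.259], TCP at [228.771, 581.604, 231.312] pointing down, gripper open.
Joint ranges: [-3.14, 3.14], [-1.21, 2.06], [-1.07, 1.41], [-3.16, 2.05], [-2.99, -0.16], [-3.1, 3.1]. Speed limits (rad/s): [2.79, 2.79, 3.14, 3.14, 3.14, 3.14].

INTERFACE

Orientations are given as a unit quaternion [x, y, z, w].
In Python, from bench import arm gives the robot as it stands.
- The arm moves only by the tool servo_tool, never from a script. Its argument "rows" is a list of rows, each an object of numbers: "fingers": the finger opening in cm, from 0 to 8.54; "x", "y", "z": the shift along the tool's x, y, z in cm; "turn": the turn about the tool's z in degrees. A call has 1 to 10 rows; each row shifts and turns the commanded pose from where the row before left it, along the tool's axes as they then stand; what a row does not reach is not made up. A row lasts 1/12 s, in which the tool goes at most 41.7 mm and 7.16 degrees, less where a joint would pass 70% of its speed; a pose out of reach is approached as far as the arm can. A call is refused whole if a number of a shift passes 4.17 or a number of a turn 7.16, either way. A call with a gripper value outside its range is refused whole. The fingers move at their own pace and stop on an object; the grip force is fixed at half the most. Time passes only in rows, so rows that do not move let the fingers close. It gives the time, the measured TCP pose, the force and the opening at its end, in the units of the state.
- arm.read_state(): the state, without advancing time (a new reading comes with each control period).
- arm.get_image(name): name is "scene" or "top"; returns (picture, depth): 420x560x3 uint8, red, green, blue; 420x560 float32, mm along the optical axis (not along the pixel's ray), 0 where there is no reading.
- arm.camera_model(name): a dict with "fx", "fy", "cx", "cy" (pixels), "k1" (the pictures are not rectified: a ray, as slopes to the right and down, at radius r is drawn at 1 + k1 r^2 times it, then the intrinsics apply), "pose" (4x4, takes a point from camera to world coordinates). Camera axes: x right, y down, z forward; pixel columns grow to the right and rows downward; lengths in mm; the calibration is good to about 2 mm. A picture is of the moment at which its call begins. camera_model takes no time and is no camera call.
- arm.job_done(): hands the job in, once; it reports no verdict.
The state is a dict: "clock": time; "joints": joint angles; "joint_vel": joint speeds; "joint_efforts": joint torques, N m; "position": TCP position; "ee_rot": TCP orientation; "contact_force": force on the tool from outside, world axes, zero at the start; "wrist_torque": the same for the moment, N m; "gripper_width": finger opening in mm.
Only numpy, scipy, OpenCV 4.12 (cv2) and the standard library are available. Lean on these libraries where they do the work, as an engineer would, in place of code of your own. Each camera call takes 0.05 s, during which the arm holds its last target.

## Working session

There is one attempt and no reset: what is moved stays moved. The work goes in short steps, Python scripts to look and compute and a tool call to move; the robot and the scene stay as the last step left them, time stands still between calls to the robot, and variables do not carry over. Pictures are saved under pics/ and viewed, and the job is handed in when it is done.

Besides the shell and the picture viewer there is one more tool, called after "Request:" by a JSON object that holds its "method" and its "body". servo_tool: Moves the arm, as the interface text tells. Its arguments: {"type":"object","properties":{"rows":{"type":"array","items":{"type":"object","properties":{"fingers":{"type":"number"},"x":{"type":"number"},"y":{"type":"number"},"z":{"type":"number"},"turn":{"type":"number"}}}}},"required":["rows"]}

```bash
mkdir -p pics; cat > h.py <<'E'
import numpy as np,cv2
from bench import arm
def snap(n,tag):
    im,d=arm.get_image(n); cv2.imwrite(f'pics/{tag}.png',im[:,:,::-1]); np.save(f'pics/{tag}.npy',d); return im,d
def ray(n,u,v):
    m=arm.camera_model(n); xd=(u-m['cx'])/m['fx']; yd=(v-m['cy'])/m['fy']
    x,y=xd,yd
    for _ in range(20):
        s=1+m['k1']*(x*x+y*y); x,y=xd/s,yd/s
    return np.array([x,y,1.]),np.array(m['pose'])
def pt(n,u,v,d):
    r,P=ray(n,u,v); return (P@np.r_[r*d,1])[:3]
def ptz(n,u,v,z):
    r,P=ray(n,u,v); w=P[:3,:3]@r; return P[:3,3]+w*(z-P[2,3])/w[2]
def proj(n,p):
    m=arm.camera_model(n); P=np.array(m['pose']); c=P[:3,:3].T@(np.array(p)-P[:3,3]); x,y=c[0]/c[2],c[1]/c[2]; s=1+m['k1']*(x*x+y*y)
    return m['fx']*x*s+m['cx'],m['fy']*y*s+m['cy']
def crop(tag,u0,v0,u1,v1,k,out):
    im=cv2.imread(f'pics/{tag}.png')[v0:v1,u0:u1]; cv2.imwrite(f'pics/{out}.png',cv2.resize(im,None,fx=k,fy=k,interpolation=cv2.INTER_CUBIC))
E
python3 -c "
from h import *
snap('scene','s0');snap('top','t0')
for n in('scene','top'):print(arm.camera_model(n))
print(arm.read_state())"
```

```text
{'fx': 462.1648223771281, 'fy': 462.1648223771281, 'cx': 273.1782261170001, 'cy': 208.86050730665136, 'k1': 0.01030162579587247, 'pose': array([[ 8.65463632e-01,  4.06563990e-01, -2.92708769e-01,
         8.60263920e+02],
       [ 5.00967098e-01, -7.04881083e-01,  5.02169917e-01,
        -5.34437762e+02],
       [-2.16066857e-03, -5.81247263e-01, -8.13724125e-01,
         9.90563156e+02],
       [ 0.00000000e+00,  0.00000000e+00,  0.00000000e+00,
         1.00000000e+00]])}
{'fx': 519.7325142364012, 'fy': 519.7325142364012, 'cx': 285.7898209908886, 'cy': 204.2006669407831, 'k1': -0.07746206748819529, 'pose': array([[-1.27596361e-02, -9.96252599e-01,  8.55450261e-02,
         3.97542093e+02],
       [-9.99915662e-01,  1.25056756e-02, -3.50398135e-03,
         2.66882573e+01],
       [ 2.42105218e-03, -8.55825209e-02, -9.96328144e-01,
         1.59770783e+03],
       [ 0.00000000e+00,  0.00000000e+00,  0.00000000e+00,
         1.00000000e+00]])}
{'clock': 0.1, 'joints': array([ 1.45458809e+00,  3.85490294e-01,  6.78501400e-03, -3.99129035e-04,
       -1.19400667e+00, -2.58601384e-01]), 'joint_vel': array([ 0.00057032,  0.00037984,  0.004538  ,  0.00131201, -0.00057512,
       -0.00030631]), 'joint_efforts': array([-3.60759541e-04, -3.93317521e+01,  1.88929993e+01,  4.19795975e+00,
       -2.57248859e-03,  5.17559116e-06]), 'position': array([228.61296306, 581.14175188, 230.33869179]), 'ee_rot': array([ 9.82476869e-01, -1.86382002e-01, -1.16889510e-04,  9.68580873e-04]), 'contact_force': array([-0.0367468 ,  0.49285901, -0.36714018]), 'wrist_torque': array([-0.01086605,  0.0078656 , -0.01205566]), 'gripper_width': 85.70113598479195}
```

View pics/s0.png

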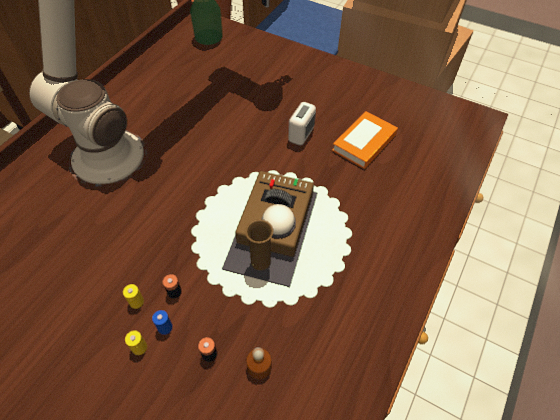

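View pics/t0.png

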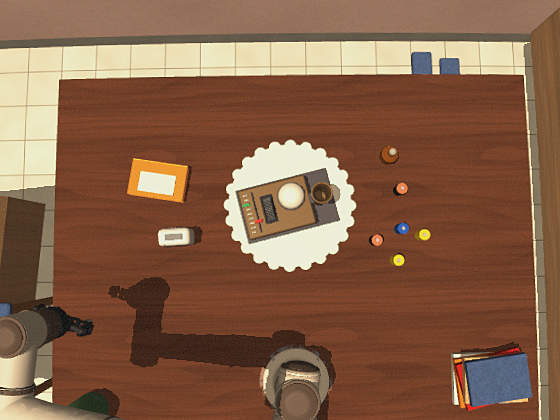

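The scene view shows two black cells with copper tops at (172,285) and (207,348), which are (377,240) and (402,188) in the top view. The blue one at (161,321) and the yellow ones at (133,296) and (136,343) are look-alikes. The bottle is at (259,362), the neck at (260,230), and the wheel at (278,196). I'll enlarge crops to confirm.

```bash
python3 -c "
from h import *
crop('s0',110,160,330,380,3,'c1')
crop('t0',225,140,425,290,4,'c2')
"
```

```text
(no output)
```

View pics/c1.png

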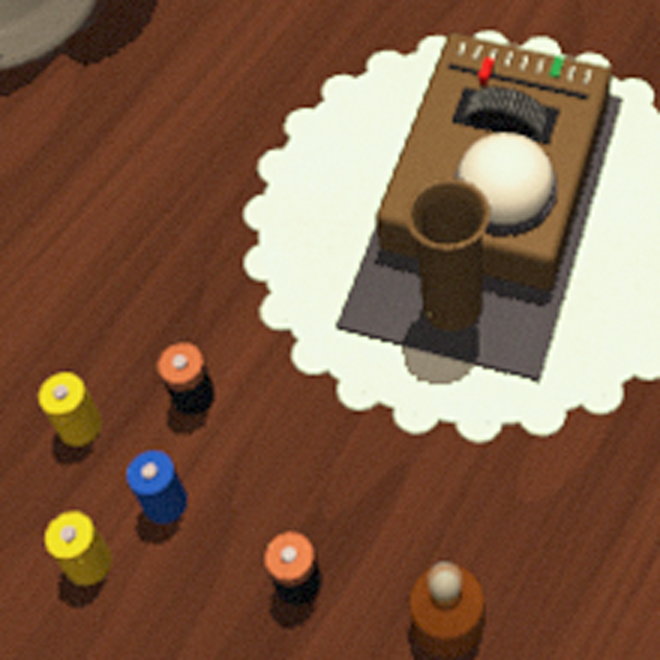

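View pics/c2.png

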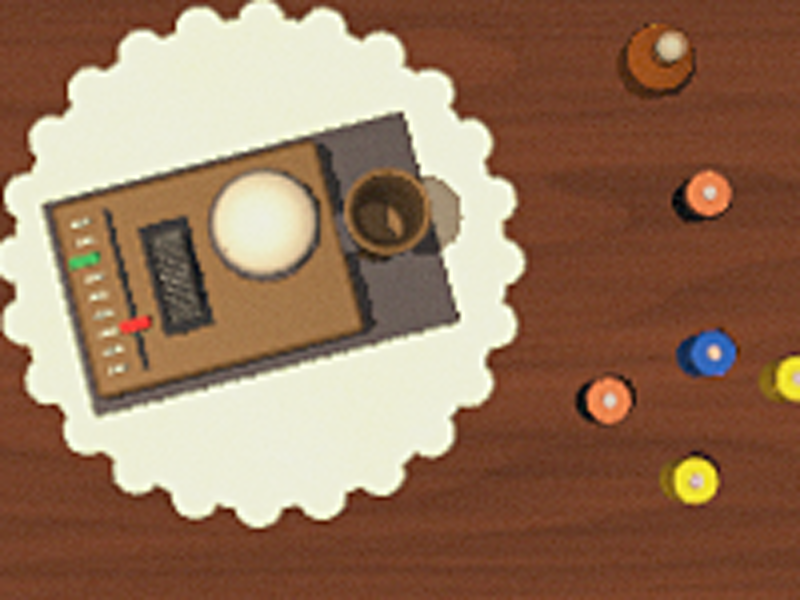

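```bash
python3 -c "
from h import *
np.set_printoptions(precision=1,suppress=True)
S=lambda u,v:(110+(u+.5)/3-.5,160+(v+.5)/3-.5)
T=lambda u,v:(225+(u+.5)/4-.5,140+(v+.5)/4-.5)
for n,s,t,z in[('A',(180,362),(609,400),61),('B',(289,555),(709.5,192),61),('neck',(451,215),(387.5,212),142),('scent',(444,578),(671,46),98),('blue',(149,469),(714,352),61),('green',(558,67),(85,261),58)]:
  print(n,ptz('scene',*S(*s),z),ptz('top',*T(*t),z))
f=[ptz('top',*T(*p),6) for p in[(44,205),(95,414),(459,320),(404,113)]]
print(np.array(f)); c=np.mean(f,0); print(c)
yv=(f[0]-f[3]+f[1]-f[2]); xv=(f[0]-f[1]+f[3]-f[2])
print(np.linalg.norm(yv)/2,np.linalg.norm(xv)/2,np.degrees(np.arctan2(-yv[0],yv[1])),np.degrees(np.arctan2(xv[1],xv[0])))
a=np.arctan2(-yv[0],yv[1])
for nm,x,y,z in[('neck',0,-92,142),('wheeltop',0,65,81),('green',28,103,60),('dome',20,-8,103)]:
  p=np.array([c[0]+np.cos(a)*x-np.sin(a)*y,c[1]+np.sin(a)*x+np.cos(a)*y,z]); print(nm,p,proj('scene',p),proj('top',p))
for k,z in((0,81),): 
  pass
print(ptz('top',*T(138,325),70),ptz('scene',*S(486,65),70))
"
```

```text
A [ 424.3 -245.1   61. ] [ 420.9 -246.9   61. ]
B [ 577.8 -324.2   61. ] [ 574.9 -326.7   61. ]
neck [560.3 -77.2 142. ] [554.  -79.5 142. ]
scent [ 684.6 -294.9   98. ] [ 678.7 -293.4   98. ]
blue [ 456.7 -322.9   61. ] [ 455.3 -326.3   61. ]
green [532.4 144.   58. ] [529.2 140.   58. ]
[[ 577.4  175.2    6. ]
 [ 416.3  137.     6. ]
 [ 484.6 -142.8    6. ]
 [ 645.5 -103.7    6. ]]
[530.9  16.4   6. ]
287.4971180024131 165.5802660665048 13.734546236471802 13.505887443919496
neck [552.8 -72.9 142. ] (np.float64(258.07131168952384), np.float64(228.45540828923387)) (np.float64(319.1909939300934), np.float64(193.08492033314897))
wheeltop [515.5  79.6  81. ] (np.float64(277.67674293953024), np.float64(191.05339273881333)) (np.float64(265.9563073110037), np.float64(208.6221730778104))
green [533.7 123.1  60. ] (np.float64(292.23843730784364), np.float64(187.2192694463779)) (np.float64(251.48914964409173), np.float64(203.2494375770794))
dome [552.3  13.4 103. ] (np.float64(277.3465787933276), np.float64(210.77762118678874)) (np.float64(288.4502736599234), np.float64(195.07192933890985))
[480.5 100.4  70. ] [482.5 106.6  70. ]
```

```bash
python3 -c "
from h import *
from scipy.optimize import least_squares
np.set_printoptions(precision=1,suppress=True)
for n,tag in(('scene','s0'),('top','t0')):
  d=np.load(f'pics/{tag}.npy'); V,U=np.mgrid[0:420,0:560]; m=arm.camera_model(n)
  uv=np.stack([U,V],-1).reshape(-1,1,2).astype(float)
  q=cv2.undistortPoints(uv,np.array([[m['fx'],0,m['cx']],[0,m['fy'],m['cy']],[0,0,1.]]),np.array([m['k1'],0,0,0])).reshape(-1,2)
  X=np.c_[q,np.ones(len(q))]*d.reshape(-1,1); W=X@m['pose'][:3,:3].T+m['pose'][:3,3]; W=W[d.ravel()>0]
  for nm,c,z0,z1 in(('neck',(556,-78),137,148),('A',(422.5,-246),50,66),('B',(576,-325.5),50,66),('wheel',(515,80),72,84),('dome',(552,13),85,110),('scent',(682,-294),20,105)):
    s=W[(np.hypot(*(W[:,:2]-c).T)<42)&(W[:,2]>z0)&(W[:,2]<z1)]
    if len(s)==0: print(n,nm,'none');continue
    p=s[:,:2]; r=least_squares(lambda k:np.hypot(*(p-k[:2]).T)-k[2],[*c,20]).x
    print(n,nm,len(s),s.mean(0),'mid',(s.min(0)+s.max(0))/2,'circ',r,'z',np.percentile(s[:,2],[5,50,95]))
  t=W[(np.abs(W[:,0]-480)<40)&(np.abs(W[:,1]+240)<60)]; print('tablez',np.median(t[:,2]))
"
```

```text
scene neck 214 [555.4 -72.8 141.8] mid [557.8 -76.3 141.8] circ [557.9 -77.2  27.7] z [138.3 142.  145.2]
scene A 178 [ 425.7 -245.    58.8] mid [ 424.2 -244.2   57.2] circ [ 424.8 -244.6   11.4] z [52.4 59.2 62.7]
scene B 227 [ 579.2 -324.4   58.3] mid [ 578.9 -324.5   57.4] circ [ 578.6 -324.    11.6] z [53.8 58.6 61.7]
scene wheel 182 [521.7  74.1  78. ] mid [521.3  76.4  77.9] circ [520.6  76.   15.2] z [72.6 78.2 82.2]
scene dome 578 [560.8   5.7  97.5] mid [556.3   8.6  96.2] circ [559.2   8.   23.2] z [ 89.   98.  103.8]
scene scent 599 [ 688.9 -299.6   58.4] mid [ 685.  -293.8   60.9] circ [ 686.2 -295.9   16.3] z [29.8 51.8 97.6]
tablez 1.324439899862739
top neck 136 [555.5 -79.7 141.2] mid [554.7 -79.6 142.4] circ [554.  -78.5  27.4] z [137.3 140.9 146.3]
top A 98 [ 419.9 -246.9   58.1] mid [ 419.9 -248.    57.6] circ [ 419.7 -247.2   11.4] z [52.4 58.5 62.7]
top B 96 [ 573.9 -326.3   58.3] mid [ 573.9 -326.2   58.1] circ [ 573.6 -325.9   11.4] z [52.8 58.4 63.4]
top wheel 122 [516.3  73.3  77.8] mid [512.2  81.3  78.1] circ [516.7  74.1  15.1] z [73.2 77.9 83.4]
top dome 466 [552.6   7.8  96.6] mid [552.4   7.3  97.2] circ [553.    7.6  23.8] z [ 87.8  96.5 104.8]
top scent 253 [ 676.4 -291.1   57.4] mid [ 679.8 -295.7   61.3] circ [ 679.9 -294.9   17. ] z [27.8 51.4 96. ]
tablez 0.7646729281082116
```

```bash
cat >> h.py <<'E'
from scipy.spatial.transform import Rotation as Ro
def to(x,y,z=None):
    s=arm.read_state(); p=s['position']; R=Ro.from_quat(s['ee_rot']).as_matrix()
    d=np.array([x,y,p[2] if z is None else z])-p
    np.set_printoptions(precision=2,suppress=True)
    print('pos',p,'w',round(s['gripper_width'],1),'tool cm',R.T@d/10,'yaw x',np.degrees(np.arctan2(R[1,0],R[0,0])),'tilt',R[2],'F',s['contact_force'],'t',s['clock'],'q',s['joints'])
E
python3 -c "
from h import *
to(440,100);to(422,-246)"
```

```text
pos [228.61 581.14 230.34] w 85.7 tool cm [37.29 37.03  0.08] yaw x -21.483436638802416 tilt [ 0.  0. -1.] F [-0.04  0.49 -0.37] t 0.1 q [ 1.45  0.39  0.01 -0.   -1.19 -0.26]
pos [228.61 581.14 230.34] w 85.7 tool cm [48.29 69.88  0.14] yaw x -21.483436638802416 tilt [ 0.  0. -1.] F [-0.04  0.49 -0.37] t 0.1 q [ 1.45  0.39  0.01 -0.   -1.19 -0.26]
```

Request:
{"method": "servo_tool", "body": {"rows": [{"x": 1.5, "y": 1.5}, {"x": 2.6, "y": 2.6}, {"x": 2.6, "y": 2.6}, {"x": 2.6, "y": 2.6}, {"x": 2.6, "y": 2.6}, {"x": 2.6, "y": 2.6}, {"x": 2.6, "y": 2.6}, {"x": 2.6, "y": 2.6}, {"x": 2.6, "y": 2.6}, {"x": 2.6, "y": 2.6}]}}

```text
invalid input at $.rows[0]: expected keys fingers, x, y, z, turn
```

Request:
{"method": "servo_tool", "body": {"rows": [{"fingers": 7, "x": 1.5, "y": 1.5, "z": 0, "turn": 0}, {"fingers": 7, "x": 2.6, "y": 2.6, "z": 0, "turn": 0}, {"fingers": 7, "x": 2.6, "y": 2.6, "z": 0, "turn": 0}, {"fingers": 7, "x": 2.6, "y": 2.6, "z": 0, "turn": 0}, {"fingers": 7, "x": 2.6, "y": 2.6, "z": 0, "turn": 0}, {"fingers": 7, "x": 2.6, "y": 2.6, "z": 0, "turn": 0}, {"fingers": 7, "x": 2.6, "y": 2.6, "z": 0, "turn": 0}, {"fingers": 7, "x": 2.6, "y": 2.6, "z": 0, "turn": 0}, {"fingers": 7, "x": 2.6, "y": 2.6, "z": 0, "turn": 0}, {"fingers": 7, "x": 2.6, "y": 2.6, "z": 0, "turn": 0}]}}

```text
clock: 0.93
position: [369.4, 256.8, 231.1]
ee_rot: [0.983, -0.186, -0.0, 0.0]
contact_force: [0.9, -0.8, -0.0]
gripper_width: 70.1
```

Request:
{"method": "servo_tool", "body": {"rows": [{"fingers": 7, "x": 2.6, "y": 2.6, "z": 0, "turn": 0}, {"fingers": 7, "x": 2.6, "y": 2.6, "z": 0, "turn": 0}, {"fingers": 7, "x": 2.6, "y": 2.6, "z": 0, "turn": 0}, {"fingers": 7, "x": 2.6, "y": 2.6, "z": 0, "turn": 0}, {"fingers": 7, "x": 1.2, "y": 3.4, "z": 0, "turn": 0}, {"fingers": 7, "x": 1.2, "y": 3.4, "z": 0, "turn": 0}, {"fingers": 7, "x": 1.2, "y": 3.4, "z": 0, "turn": 0}, {"fingers": 7, "x": 1.2, "y": 3.4, "z": 0, "turn": 0}, {"fingers": 7, "x": 1.2, "y": 3.4, "z": 0, "turn": 0}, {"fingers": 7, "x": 1.2, "y": 3.4, "z": 0, "turn": 0}]}}

```text
clock: 1.77
position: [419.6, -94.0, 231.2]
ee_rot: [0.983, -0.186, -0.0, -0.0]
contact_force: [0.8, 0.0, -0.8]
gripper_width: 70.2
```

```bash
python3 -c "
from h import *
to(422.3,-246)"
```

```text
pos [419.61 -93.97 231.23] w 70.2 tool cm [ 5.81 14.05 -0.  ] yaw x -21.455935139124804 tilt [-0. -0. -1.] F [ 0.76  0.04 -0.76] t 1.7667 q [ 0.16  0.05 -0.44 -0.   -1.09  1.04]
```

Request:
{"method": "servo_tool", "body": {"rows": [{"fingers": 7, "x": 1.2, "y": 3.0, "z": 0, "turn": 0}, {"fingers": 7, "x": 1.2, "y": 3.0, "z": 0, "turn": 0}, {"fingers": 7, "x": 1.2, "y": 3.0, "z": 0, "turn": 0}, {"fingers": 7, "x": 1.2, "y": 2.6, "z": 2.0, "turn": 0}, {"fingers": 7, "x": 1.0, "y": 2.5, "z": 3.0, "turn": 0}, {"fingers": 7, "x": 0, "y": 0, "z": 3.5, "turn": 0}, {"fingers": 7, "x": 0, "y": 0, "z": 2, "turn": 0}, {"fingers": 7, "x": 0, "y": 0, "z": 0, "turn": 0}]}}

```text
clock: 2.43
position: [418.8, -244.3, 121.5]
ee_rot: [0.982, -0.188, -0.006, -0.001]
contact_force: [-0.1, 0.6, -0.5]
gripper_width: 69.7
```

```bash
python3 -c "
from h import *
to(422.3,-246)
snap('scene','s1');snap('top','t1');crop('s1',90,210,290,360,4,'c3');crop('t1',310,170,450,290,5,'c4')"
```

```text
pos [ 418.79 -244.27  121.51] w 69.7 tool cm [ 0.39  0.03 -0.  ] yaw x -21.628582969361116 tilt [-0.01  0.   -1.  ] F [-0.11  0.56 -0.49] t 2.4333 q [-0.19  0.27 -0.47 -0.   -0.84  1.39]
```

View pics/c3.png

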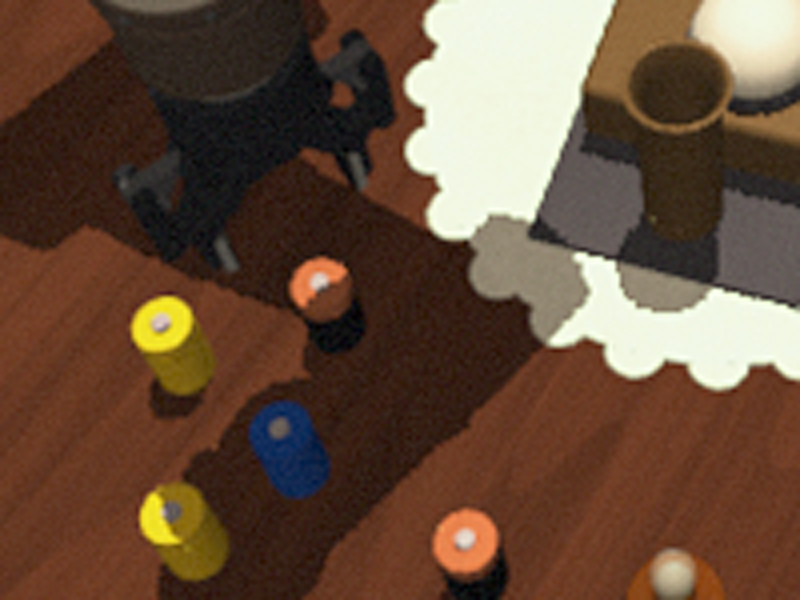

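View pics/c4.png

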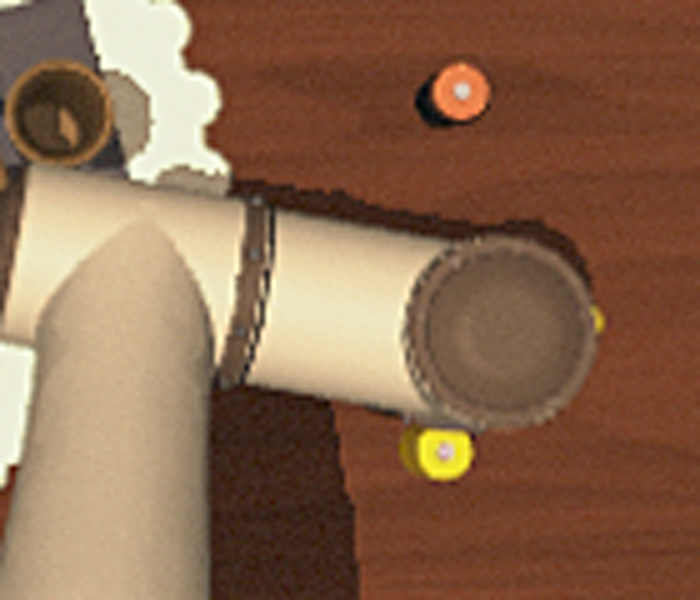

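```bash
python3 -c "
from h import *
to(422.3,-246)
for z in(120,127,132):print(z,ptz('scene',90+292.5/4,210+224/4,z))
print(ptz('scene',90+320/4,210+282/4,61))
"
```

```text
pos [ 422.66 -244.92  126.24] w 69.9 tool cm [0.01 0.11 0.  ] yaw x -21.45113293145001 tilt [-0.  0. -1.] F [ 0.06  0.9  -0.  ] t 2.5333 q [-0.19  0.27 -0.47  0.   -0.84  1.39]
120 [ 419.17 -243.39  120.  ]
127 [ 422.72 -245.73  127.  ]
132 [ 425.25 -247.4   132.  ]
[ 425.15 -245.02   61.  ]
```

Request:
{"method": "servo_tool", "body": {"rows": [{"fingers": 7, "x": 0, "y": 0.1, "z": 2, "turn": 0}, {"fingers": 7, "x": 0, "y": 0, "z": 2.6, "turn": 0}, {"fingers": 7, "x": 0, "y": 0, "z": 2.5, "turn": 0}, {"fingers": 7, "x": 0, "y": 0, "z": 2, "turn": 0}, {"fingers": 7, "x": 0, "y": 0, "z": 1.5, "turn": 0}, {"fingers": 7, "x": 0, "y": 0, "z": 0, "turn": 0}, {"fingers": 7, "x": 0, "y": 0, "z": 0, "turn": 0}]}}

```text
clock: 3.12
position: [423.8, -245.7, 21.6]
ee_rot: [0.983, -0.186, 0.001, 0.0]
contact_force: [0.3, 0.4, 0.6]
gripper_width: 69.8
```

```bash
python3 -c "
from h import *
to(422.3,-246,20)
snap('scene','s2');crop('s2',120,230,270,340,5,'c5')"
```

```text
pos [ 423.81 -245.72   21.6 ] w 69.8 tool cm [-0.13  0.08  0.16] yaw x -21.38948623242259 tilt [ 0.  0. -1.] F [0.3  0.4  0.57] t 3.1167 q [-0.19  0.43 -0.57  0.   -0.57  1.39]
```

View pics/c5.png

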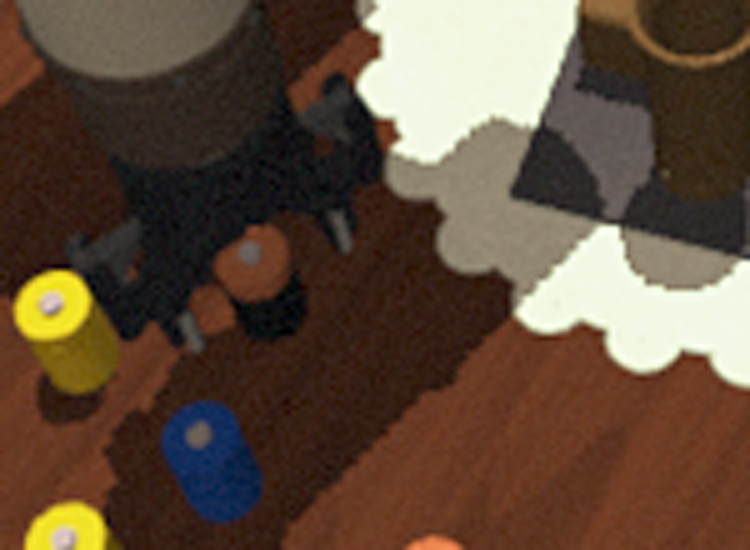

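Request:
{"method": "servo_tool", "body": {"rows": [{"fingers": 2.5, "x": 0, "y": 0, "z": 0, "turn": 0}, {"fingers": 2.5, "x": 0, "y": 0, "z": 0, "turn": 0}, {"fingers": 2.5, "x": 0, "y": 0, "z": 0, "turn": 0}, {"fingers": 2.5, "x": 0, "y": 0, "z": 0, "turn": 0}, {"fingers": 2.5, "x": 0, "y": 0, "z": 0, "turn": 0}, {"fingers": 2.5, "x": 0, "y": 0, "z": 0, "turn": 0}, {"fingers": 2.5, "x": 0, "y": 0, "z": 0, "turn": 0}, {"fingers": 2.5, "x": 0, "y": 0, "z": 0, "turn": 0}]}}

```text
clock: 3.83
position: [423.2, -245.8, 21.7]
ee_rot: [0.983, -0.186, 0.001, 0.0]
contact_force: [-0.5, 1.2, 6.2]
gripper_width: 31.7
```

Request:
{"method": "servo_tool", "body": {"rows": [{"fingers": 2.5, "x": 0, "y": 0, "z": -1, "turn": 0}, {"fingers": 2.5, "x": 0, "y": 0, "z": -2.5, "turn": 0}, {"fingers": 2.5, "x": 0, "y": 0, "z": -3, "turn": 0}, {"fingers": 2.5, "x": 0, "y": 0, "z": -3, "turn": 0}, {"fingers": 2.5, "x": 0, "y": 0, "z": -3, "turn": 0}, {"fingers": 2.5, "x": 0, "y": 0, "z": -3, "turn": 0}, {"fingers": 2.5, "x": 0, "y": 0, "z": -2, "turn": 0}, {"fingers": 2.5, "x": 0, "y": 0, "z": 0, "turn": 0}, {"fingers": 2.5, "x": 0, "y": 0, "z": 0, "turn": 0}]}}

```text
clock: 4.58
position: [422.4, -245.5, 196.3]
ee_rot: [0.982, -0.187, 0.001, -0.0]
contact_force: [-0.3, 0.2, -2.0]
gripper_width: 31.4
```

```bash
python3 -c "
from h import *
to(556,-78)
snap('scene','s3');crop('s3',100,150,300,300,4,'c6')"
```

```text
pos [ 422.43 -245.53  196.28] w 31.4 tool cm [  6.29 -20.48   0.04] yaw x -21.502078731693384 tilt [ 0. -0. -1.] F [-0.34  0.17 -2.  ] t 4.5833 q [-0.19  0.18 -0.37 -0.   -1.01  1.39]
```

View pics/c6.png

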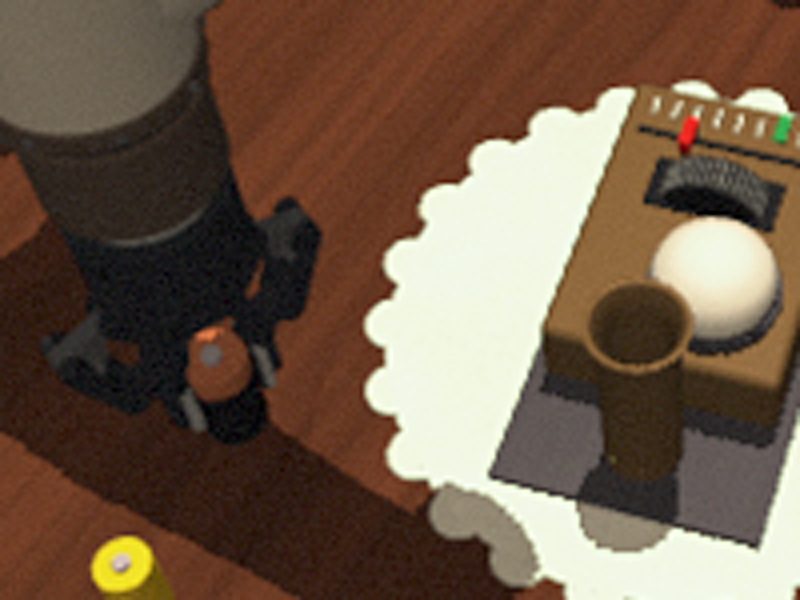

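```bash
python3 -c "
from h import *
print(ptz('scene',100+210.5/4-.4,150+355.5/4-.4,235.7))
"
```

```text
[ 422.6298505  -245.03051553  235.7       ]
```

Request:
{"method": "servo_tool", "body": {"rows": [{"fingers": 2.5, "x": 0.4, "y": -1.2, "z": 0, "turn": 0}, {"fingers": 2.5, "x": 0.8, "y": -2.6, "z": 0, "turn": 0}, {"fingers": 2.5, "x": 0.9, "y": -2.9, "z": 0, "turn": 0}, {"fingers": 2.5, "x": 0.9, "y": -2.9, "z": 0, "turn": 0}, {"fingers": 2.5, "x": 0.9, "y": -2.9, "z": 0, "turn": 0}, {"fingers": 2.5, "x": 0.9, "y": -2.9, "z": 0, "turn": 0}, {"fingers": 2.5, "x": 0.8, "y": -2.6, "z": 0, "turn": 0}, {"fingers": 2.5, "x": 0.8, "y": -2.6, "z": 0, "turn": 0}, {"fingers": 2.5, "x": 0, "y": 0, "z": 0, "turn": 0}, {"fingers": 2.5, "x": 0, "y": 0, "z": 0, "turn": 0}]}}

```text
clock: 5.47
position: [557.2, -75.7, 192.9]
ee_rot: [0.983, -0.185, -0.002, 0.0]
contact_force: [-0.3, 0.3, -2.4]
gripper_width: 31.4
```

```bash
python3 -c "
from h import *
to(557.5,-77.5)
snap('scene','s4');crop('s4',180,140,340,260,5,'c7');snap('top','t4');crop('t4',240,140,400,260,5,'c8')
to(557.5,-77.5)
"
```

```text
pos [557.23 -75.73 192.93] w 31.4 tool cm [ 0.09  0.15 -0.  ] yaw x -21.347347473156418 tilt [-0.  0. -1.] F [-0.26  0.3  -2.43] t 5.4667 q [ 0.15  0.31 -0.2  -0.   -1.06  1.05]
pos [556.37 -77.23 193.67] w 31.6 tool cm [ 0.12 -0.02 -0.  ] yaw x -21.46683492258724 tilt [-0.  0. -1.] F [ 0.37  0.15 -1.68] t 5.5667 q [ 0.15  0.31 -0.2  -0.   -1.06  1.05]
```

View pics/c7.png

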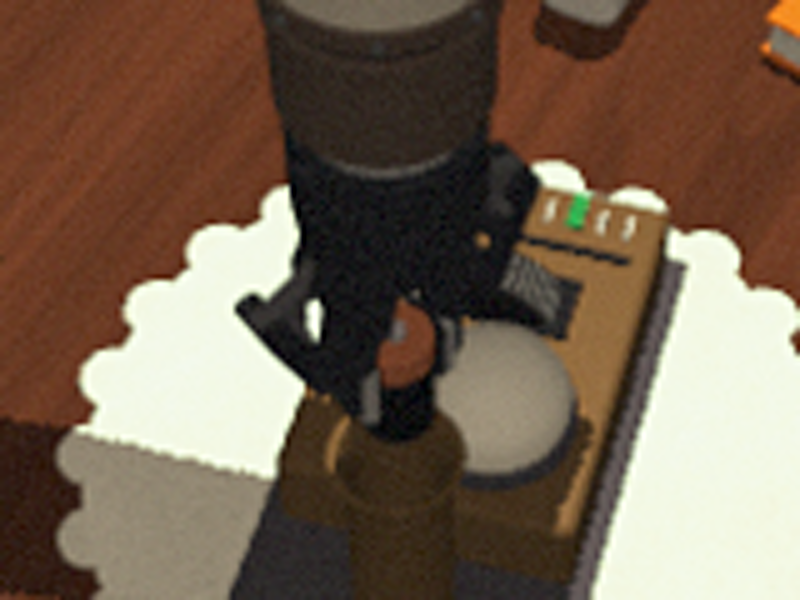

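View pics/c8.png

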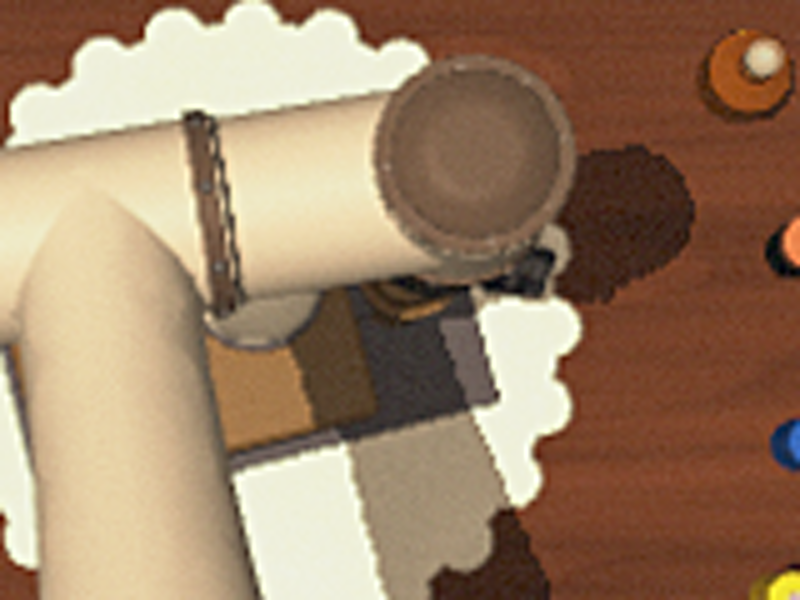

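```bash
python3 -c "
from h import *
f=lambda p:((np.array(proj('scene',p))-[180,140]+.5)*5-.5)
for x,y in((556.4,-77.2),(558.5,-77),(560,-77)):
  print(x,y,'neck',f((x,y,142)),'button',f((x,y,233)),'bottom c',f((x,y,172)))
  a=np.linspace(0,6.28,60); c=np.array([f((x+16.5*np.cos(t),y+16.5*np.sin(t),172)) for t in a]); print(c.min(0),c.max(0))
  c=np.array([f((x+31.5*np.cos(t),y+31.5*np.sin(t),142)) for t in a]); print('rim',c.min(0),c.max(0))
"
```

```text
556.4 -77.2 neck [394.40262865 454.82609849] button [388.09827444 332.69234394] bottom c [392.42948375 416.59101245]
[353.70897686 384.72487661] [431.15442765 449.09776986]
rim [322.23554802 395.27010935] [466.54099144 516.61207429]
558.5 -77 neck [398.75921778 456.51466718] button [392.79658916 334.44754335] bottom c [396.89307416 418.30146399]
[358.15493043 386.40234191] [435.63796872 450.84221649]
rim [326.56008133 396.89873617] [470.93393008 518.36403418]
560 -77 neck [401.70501966 457.9606243 ] button [395.97311317 335.95074831] bottom c [399.9111253  419.76621797]
[361.15743653 387.83885392] [438.67312913 452.33607696]
rim [329.47761951 398.29337536] [473.91089147 519.86426481]
```

```bash
python3 -c "
from h import *
im,d=snap('scene','s5');to(557.5,-77.5)
c=im[190:250,235:295,::-1]; c=np.clip(c.astype(float)*2,0,255).astype('uint8'); cv2.imwrite('pics/c9.png',cv2.resize(c,None,fx=10,fy=10,interpolation=cv2.INTER_CUBIC))
f=lambda p:((np.array(proj('scene',p))-[235,190]+.5)*10-.5)
x,y=557,-77.2
print('neck',f((x,y,142)),'button',f((x,y,233)),'bottom c',f((x,y,172)))
"
```

```text
pos [556.38 -77.64 194.16] w 31.7 tool cm [ 0.1  -0.05 -0.  ] yaw x -21.502309824009252 tilt [-0.  0. -1.] F [ 0.77  0.28 -1.4 ] t 5.6167 q [ 0.15  0.31 -0.2  -0.   -1.06  1.05]
neck [241.66 411.31] button [229.23 167.09] bottom c [237.77 334.85]
```

View pics/c9.png

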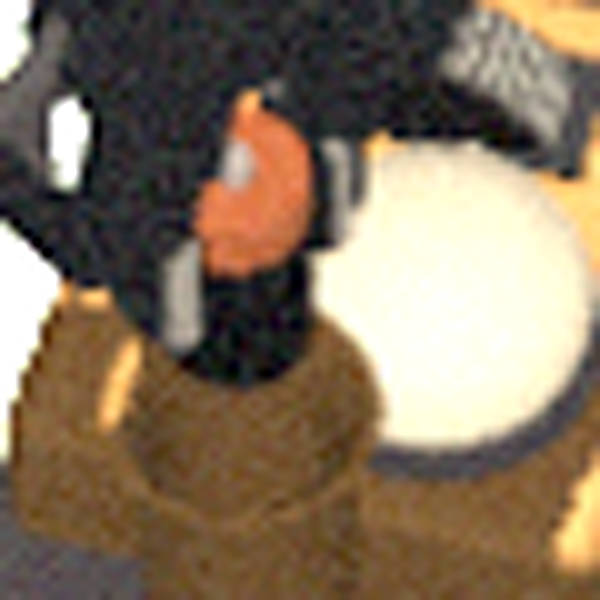

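Request:
{"method": "servo_tool", "body": {"rows": [{"fingers": 2.5, "x": 0.1, "y": 0, "z": 1, "turn": 0}, {"fingers": 2.5, "x": 0, "y": 0, "z": 1, "turn": 0}, {"fingers": 2.5, "x": 0, "y": 0, "z": 1, "turn": 0}, {"fingers": 2.5, "x": 0, "y": 0, "z": 0.5, "turn": 0}, {"fingers": 2.5, "x": 0, "y": 0, "z": 0, "turn": 0}, {"fingers": 2.5, "x": 0, "y": 0, "z": 0, "turn": 0}]}}

```text
clock: 6.12
position: [558.0, -78.0, 159.7]
ee_rot: [0.982, -0.186, -0.001, 0.0]
contact_force: [-0.8, -0.4, -1.5]
gripper_width: 32.0
```

```bash
python3 -c "
from h import *
to(557.5,-77.5)
im,d=snap('scene','s6');
c=im[190:250,235:295,::-1]; c=np.clip(c.astype(float)*2,0,255).astype('uint8'); cv2.imwrite('pics/c10.png',cv2.resize(c,None,fx=10,fy=10,interpolation=cv2.INTER_CUBIC))
"
```

```text
pos [558.02 -78.05 159.74] w 32.0 tool cm [-0.07 -0.03  0.  ] yaw x -21.483910418869822 tilt [-0.  0. -1.] F [-0.79 -0.44 -1.46] t 6.1167 q [ 0.15  0.34 -0.25  0.   -0.98  1.05]
```

View pics/c10.png

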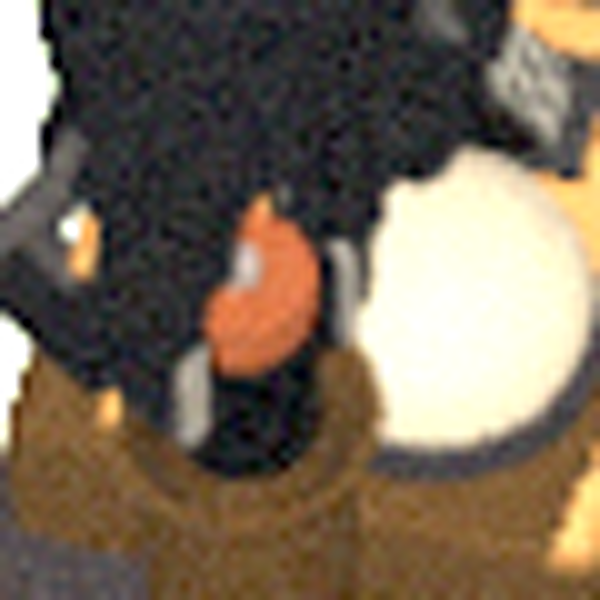

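Request:
{"method": "servo_tool", "body": {"rows": [{"fingers": 2.5, "x": -0.05, "y": 0, "z": 0.5, "turn": 0}, {"fingers": 2.5, "x": 0, "y": 0, "z": 0.5, "turn": 0}, {"fingers": 2.5, "x": 0, "y": 0, "z": 0, "turn": 0}, {"fingers": 2.5, "x": 0, "y": 0, "z": 0, "turn": 0}]}}

```text
clock: 6.5
position: [557.5, -77.6, 150.0]
ee_rot: [0.982, -0.186, -0.0, 0.0]
contact_force: [-0.0, -0.5, -1.4]
gripper_width: 31.8
```

Request:
{"method": "servo_tool", "body": {"rows": [{"fingers": 4, "x": 0, "y": 0, "z": 0, "turn": 0}, {"fingers": 5, "x": 0, "y": 0, "z": 0, "turn": 0}, {"fingers": 6, "x": 0, "y": 0, "z": 0, "turn": 0}, {"fingers": 7, "x": 0, "y": 0, "z": 0, "turn": 0}, {"fingers": 7, "x": 0, "y": 0, "z": 0, "turn": 0}, {"fingers": 7, "x": 0, "y": 0, "z": 0, "turn": 0}]}}

```text
clock: 7.0
position: [557.9, -77.6, 150.5]
ee_rot: [0.982, -0.186, 0.0, -0.0]
contact_force: [1.1, 0.1, 0.8]
gripper_width: 70.2
```

```bash
python3 -c "
from h import *
to(557.5,-77.5)
im,d=snap('scene','s7');
c=im[190:250,235:295,::-1]; c=np.clip(c.astype(float)*2,0,255).astype('uint8'); cv2.imwrite('pics/c11.png',cv2.resize(c,None,fx=10,fy=10,interpolation=cv2.INTER_CUBIC))
"
```

```text
pos [557.89 -77.6  150.5 ] w 70.2 tool cm [-0.04  0.01 -0.  ] yaw x -21.471892424860805 tilt [ 0. -0. -1.] F [1.05 0.12 0.76] t 7.0 q [ 0.15  0.35 -0.26  0.   -0.96  1.05]
```

View pics/c11.png

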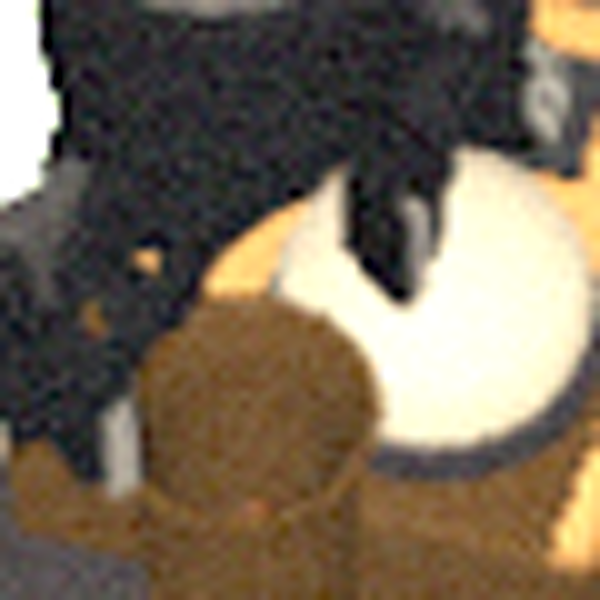

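Request:
{"method": "servo_tool", "body": {"rows": [{"fingers": 7, "x": 0, "y": 0, "z": -2, "turn": 0}, {"fingers": 7, "x": 0.4, "y": 0.8, "z": -2, "turn": 0}, {"fingers": 7, "x": 1.3, "y": 2.7, "z": 0, "turn": 0}, {"fingers": 7, "x": 1.3, "y": 2.7, "z": 0, "turn": 0}, {"fingers": 7, "x": 1.3, "y": 2.7, "z": 0, "turn": 0}, {"fingers": 7, "x": 1.3, "y": 2.7, "z": 0, "turn": 0}, {"fingers": 7, "x": 1.3, "y": 2.7, "z": 0, "turn": 0}, {"fingers": 7, "x": 1.3, "y": 2.7, "z": 0, "turn": 0}, {"fingers": 7, "x": 1.3, "y": 2.7, "z": 0, "turn": 0}, {"fingers": 7, "x": 1.3, "y": 2.6, "z": 0, "turn": 0}]}}

```text
clock: 7.88
position: [576.5, -326.2, 190.3]
ee_rot: [0.982, -0.186, -0.0, 0.0]
contact_force: [0.3, -0.1, 0.1]
gripper_width: 69.9
```

Request:
{"method": "servo_tool", "body": {"rows": [{"fingers": 7, "x": 0, "y": 0, "z": 2, "turn": 0}, {"fingers": 7, "x": 0, "y": 0, "z": 3, "turn": 0}, {"fingers": 7, "x": 0, "y": 0, "z": 1.5, "turn": 0}, {"fingers": 7, "x": 0, "y": 0, "z": 0, "turn": 0}, {"fingers": 7, "x": 0, "y": 0, "z": 0, "turn": 0}]}}

```text
clock: 8.3
position: [576.4, -324.8, 124.7]
ee_rot: [0.983, -0.186, -0.001, 0.0]
contact_force: [0.4, -0.1, 1.0]
gripper_width: 69.8
```

```bash
python3 -c "
from h import *
to(576.5,-325)
snap('scene','s8');crop('s8',150,260,290,380,5,'c12')
"
```

```text
pos [ 576.37 -324.79  124.68] w 69.8 tool cm [ 0.02  0.01 -0.  ] yaw x -21.45947485826694 tilt [-0.  0. -1.] F [ 0.4  -0.12  1.01] t 8.3 q [-0.27  0.53 -0.03  0.   -1.01  1.46]
```

View pics/c12.png

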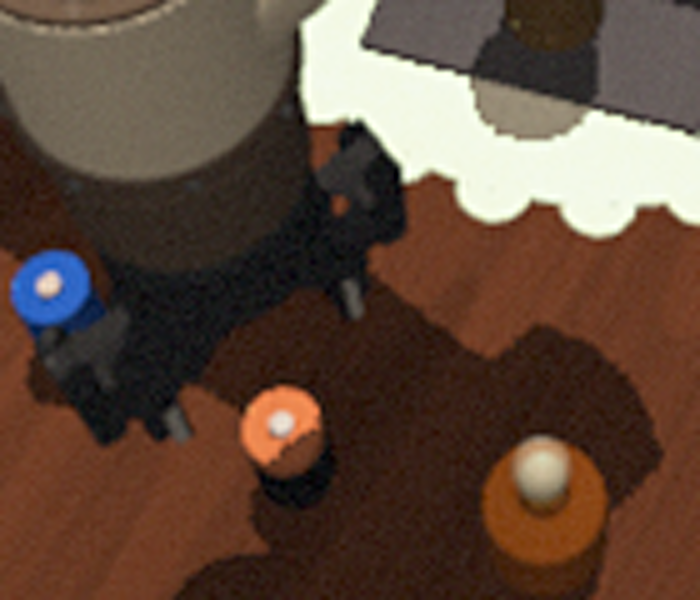

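Cell B (button at 282,423 in the crop) stands clear under the gripper, with the blue one and the bottle well away. I'll descend.

Request:
{"method": "servo_tool", "body": {"rows": [{"fingers": 7, "x": 0.05, "y": 0, "z": 2, "turn": 0}, {"fingers": 7, "x": 0, "y": 0, "z": 2.5, "turn": 0}, {"fingers": 7, "x": 0, "y": 0, "z": 2.5, "turn": 0}, {"fingers": 7, "x": 0, "y": 0, "z": 2, "turn": 0}, {"fingers": 7, "x": 0, "y": 0, "z": 1.3, "turn": 0}, {"fingers": 7, "x": 0, "y": 0, "z": 0, "turn": 0}, {"fingers": 7, "x": 0, "y": 0, "z": 0, "turn": 0}]}}

```text
clock: 8.93
position: [578.1, -325.1, 23.4]
ee_rot: [0.983, -0.186, 0.001, 0.0]
contact_force: [-0.7, -0.7, 0.4]
gripper_width: 69.6
```

```bash
python3 -c "
from h import *
to(576.5,-325)
snap('scene','s9');crop('s9',150,280,290,400,5,'c13')
"
```

```text
pos [ 578.05 -325.11   23.36] w 69.6 tool cm [-0.15  0.05 -0.  ] yaw x -21.429044691513614 tilt [ 0.  0. -1.] F [-0.74 -0.66  0.39] t 8.9333 q [-0.27  0.64 -0.12  0.   -0.81  1.46]
```

View pics/c13.png

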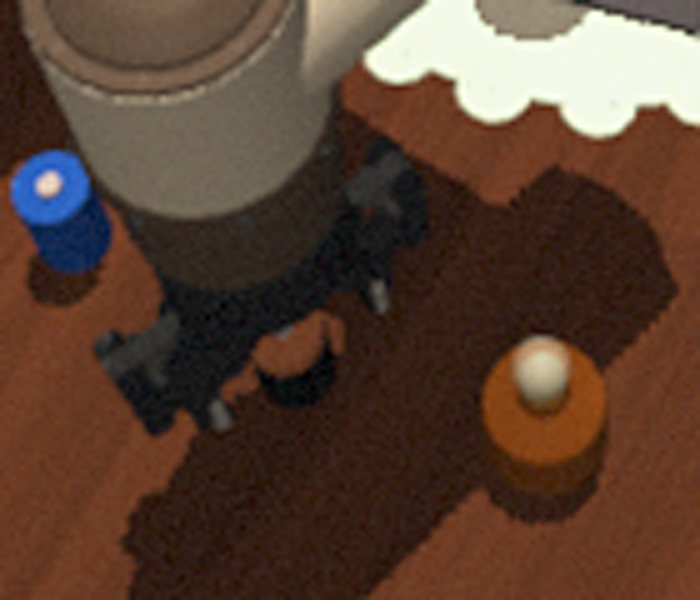

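Request:
{"method": "servo_tool", "body": {"rows": [{"fingers": 2.5, "x": -0.1, "y": 0, "z": 0.1, "turn": 0}, {"fingers": 2.5, "x": 0, "y": 0, "z": 0, "turn": 0}, {"fingers": 2.5, "x": 0, "y": 0, "z": 0, "turn": 0}, {"fingers": 2.5, "x": 0, "y": 0, "z": 0, "turn": 0}, {"fingers": 2.5, "x": 0, "y": 0, "z": 0, "turn": 0}, {"fingers": 2.5, "x": 0, "y": 0, "z": 0, "turn": 0}, {"fingers": 2.5, "x": 0, "y": 0, "z": 0, "turn": 0}, {"fingers": 2.5, "x": 0, "y": 0, "z": 0, "turn": 0}]}}

```text
clock: 9.65
position: [577.0, -324.8, 22.8]
ee_rot: [0.983, -0.186, 0.001, 0.0]
contact_force: [-0.4, 0.4, 5.8]
gripper_width: 31.8
```

Request:
{"method": "servo_tool", "body": {"rows": [{"fingers": 2.5, "x": 0, "y": 0, "z": -1, "turn": 0}, {"fingers": 2.5, "x": 0, "y": 0, "z": -2.5, "turn": 0}, {"fingers": 2.5, "x": 0, "y": 0, "z": -3, "turn": 0}, {"fingers": 2.5, "x": 0, "y": 0, "z": -3, "turn": 0}, {"fingers": 2.5, "x": 0, "y": 0, "z": -3, "turn": 0}, {"fingers": 2.5, "x": 0, "y": 0, "z": -3, "turn": 0}, {"fingers": 2.5, "x": 0, "y": 0, "z": -2, "turn": 0}, {"fingers": 2.5, "x": 0, "y": 0, "z": 0, "turn": 0}, {"fingers": 2.5, "x": 0, "y": 0, "z": 0, "turn": 0}]}}

```text
clock: 10.4
position: [576.3, -324.3, 197.4]
ee_rot: [0.982, -0.187, 0.001, -0.0]
contact_force: [-0.4, 0.6, -1.6]
gripper_width: 32.2
```

```bash
python3 -c "
from h import *
to(557.5,-77.5)
snap('scene','s10');crop('s10',150,200,290,320,5,'c14')
"
```

```text
pos [ 576.28 -324.31  197.39] w 32.2 tool cm [-10.79 -22.28  -0.  ] yaw x -21.49760469649296 tilt [ 0. -0. -1.] F [-0.41  0.56 -1.6 ] t 10.4 q [-0.27  0.47  0.05 -0.   -1.16  1.46]
```

View pics/c14.png

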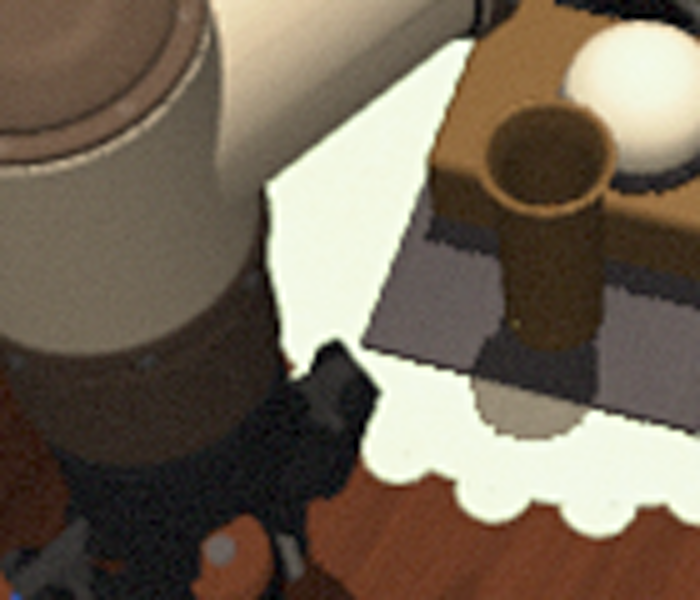

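Cell B is held upright. I'll carry it to the same spot over the neck.

Request:
{"method": "servo_tool", "body": {"rows": [{"fingers": 2.5, "x": -0.6, "y": -1.2, "z": 0, "turn": 0}, {"fingers": 2.5, "x": -1.2, "y": -2.5, "z": 0, "turn": 0}, {"fingers": 2.5, "x": -1.4, "y": -2.9, "z": 0, "turn": 0}, {"fingers": 2.5, "x": -1.4, "y": -2.9, "z": 0, "turn": 0}, {"fingers": 2.5, "x": -1.4, "y": -2.9, "z": 0, "turn": 0}, {"fingers": 2.5, "x": -1.4, "y": -2.9, "z": 0, "turn": 0}, {"fingers": 2.5, "x": -1.4, "y": -2.9, "z": 0, "turn": 0}, {"fingers": 2.5, "x": -1.2, "y": -2.5, "z": 0, "turn": 0}, {"fingers": 2.5, "x": -0.8, "y": -1.6, "z": 0, "turn": 0}, {"fingers": 2.5, "x": 0, "y": 0, "z": 0, "turn": 0}]}}

```text
clock: 11.28
position: [555.8, -74.0, 194.6]
ee_rot: [0.983, -0.184, -0.002, 0.0]
contact_force: [0.5, 0.6, -1.1]
gripper_width: 31.4
```

Request:
{"method": "servo_tool", "body": {"rows": [{"fingers": 2.5, "x": 0, "y": 0, "z": 1, "turn": 0}, {"fingers": 2.5, "x": 0, "y": 0, "z": 1, "turn": 0}, {"fingers": 2.5, "x": 0, "y": 0, "z": 1, "turn": 0}, {"fingers": 2.5, "x": 0, "y": 0, "z": 0.6, "turn": 0}, {"fingers": 2.5, "x": 0, "y": 0, "z": 0, "turn": 0}, {"fingers": 2.5, "x": 0, "y": 0, "z": 0, "turn": 0}]}}

```text
clock: 11.78
position: [557.0, -78.2, 159.4]
ee_rot: [0.982, -0.187, -0.001, 0.0]
contact_force: [-0.7, 0.4, -0.7]
gripper_width: 31.8
```

```bash
python3 -c "
from h import *
to(557.5,-77.5)
im,d=snap('scene','s11');to(557.5,-77.5)
c=im[190:250,235:295,::-1]; c=np.clip(c.astype(float)*2,0,255).astype('uint8'); cv2.imwrite('pics/c15.png',cv2.resize(c,None,fx=10,fy=10,interpolation=cv2.INTER_CUBIC))
"
```

```text
pos [557.   -78.2  159.37] w 31.8 tool cm [ 0.02 -0.08 -0.  ] yaw x -21.53527987211273 tilt [-0.  0. -1.] F [-0.71  0.39 -0.68] t 11.7833 q [ 0.15  0.34 -0.25  0.   -0.98  1.05]
pos [557.47 -78.05 160.09] w 31.4 tool cm [-0.02 -0.05 -0.  ] yaw x -21.520173544849918 tilt [-0.  0. -1.] F [-0.15 -0.31 -0.93] t 11.8333 q [ 0.15  0.34 -0.25  0.   -0.98  1.05]
```

View pics/c15.png

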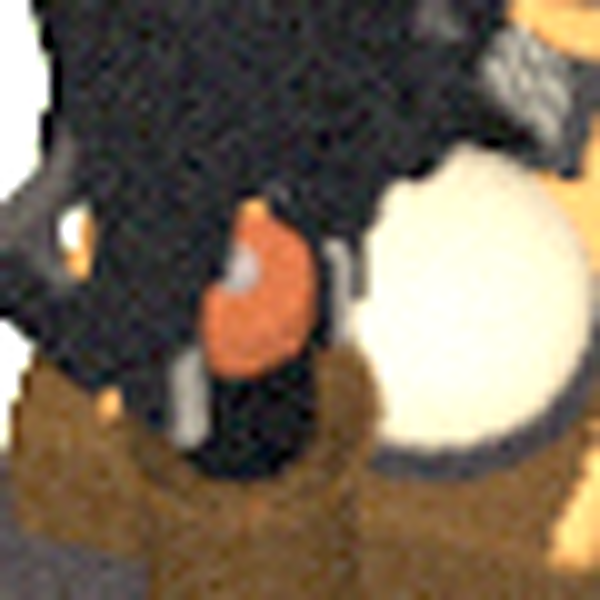

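Same position as the first insertion. I'll lower 1 cm and release.

Request:
{"method": "servo_tool", "body": {"rows": [{"fingers": 2.5, "x": 0, "y": 0, "z": 0.5, "turn": 0}, {"fingers": 2.5, "x": 0, "y": 0, "z": 0.5, "turn": 0}, {"fingers": 2.5, "x": 0, "y": 0, "z": 0, "turn": 0}, {"fingers": 2.5, "x": 0, "y": 0, "z": 0, "turn": 0}, {"fingers": 4, "x": 0, "y": 0, "z": 0, "turn": 0}, {"fingers": 5, "x": 0, "y": 0, "z": 0, "turn": 0}, {"fingers": 6, "x": 0, "y": 0, "z": 0, "turn": 0}, {"fingers": 7, "x": 0, "y": 0, "z": 0, "turn": 0}, {"fingers": 7, "x": 0, "y": 0, "z": 0, "turn": 0}, {"fingers": 7, "x": 0, "y": 0, "z": 0, "turn": 0}]}}

```text
clock: 12.67
position: [557.4, -77.4, 150.5]
ee_rot: [0.982, -0.186, 0.0, -0.0]
contact_force: [-0.1, -0.7, -0.5]
gripper_width: 70.0
```

Request:
{"method": "servo_tool", "body": {"rows": [{"fingers": 7, "x": 0, "y": 0, "z": -2, "turn": 0}, {"fingers": 7, "x": 0, "y": 0, "z": -3, "turn": 0}, {"fingers": 4, "x": -1, "y": -1, "z": -1, "turn": 7}, {"fingers": 0, "x": -2, "y": -2, "z": 0, "turn": 7}, {"fingers": 0, "x": -2, "y": -2, "z": 0, "turn": 7}, {"fingers": 0, "x": -2, "y": -2, "z": 0, "turn": 7}, {"fingers": 0, "x": 0, "y": 0, "z": 0, "turn": 0}, {"fingers": 0, "x": 0, "y": 0, "z": 0, "turn": 0}]}}

```text
clock: 13.33
position: [537.6, 20.0, 210.6]
ee_rot: [0.909, -0.417, 0.0, -0.0]
contact_force: [0.6, 0.6, -0.7]
gripper_width: -0.2
```

```bash
python3 -c "
from h import *
to(557.5,-77.5)
im,d=snap('scene','s12');snap('top','t12'); crop('s12',200,130,340,250,5,'c16')
"
```

```text
pos [537.64  20.   210.55] w -0.2 tool cm [8.69 4.85 0.  ] yaw x -49.288210676641306 tilt [ 0. -0. -1.] F [ 0.56  0.57 -0.66] t 13.3333 q [ 0.34  0.25 -0.24  0.   -1.08  0.37]
```

View pics/c16.png

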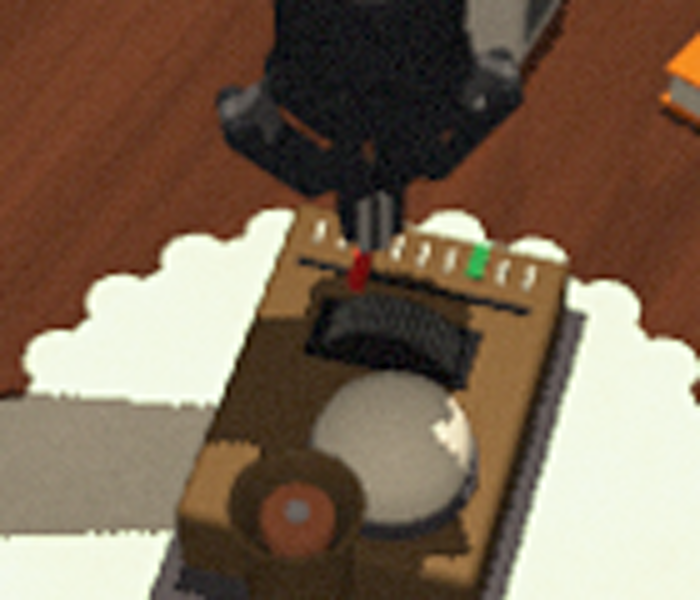

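View pics/t12.png

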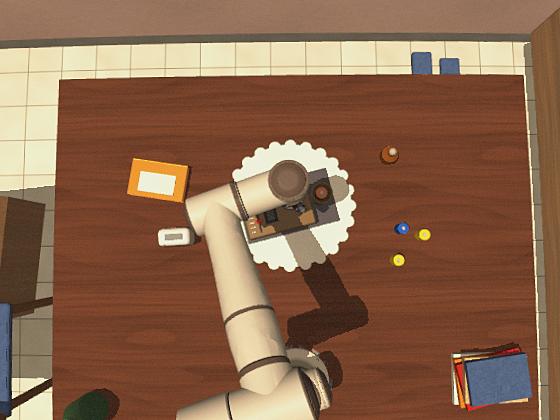

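Request:
{"method": "servo_tool", "body": {"rows": [{"fingers": 0, "x": 0, "y": 0, "z": 0, "turn": 6.7}, {"fingers": 0, "x": 0, "y": 0, "z": 0, "turn": 6.7}, {"fingers": 0, "x": 0, "y": 0, "z": 0, "turn": 6.7}, {"fingers": 0, "x": 0, "y": 0, "z": 0, "turn": 6.7}, {"fingers": 0, "x": 0, "y": 0, "z": 0, "turn": 0}, {"fingers": 0, "x": 0, "y": 0, "z": 0, "turn": 0}]}}

```text
clock: 13.93
position: [537.7, 17.9, 210.2]
ee_rot: [0.787, -0.617, -0.0, 0.0]
contact_force: [-0.5, 0.1, -0.1]
gripper_width: -0.1
```

```bash
python3 -c "
from h import *
to(512.2,73.1,95)
d=np.load('pics/s12.npy')
for u,v in((259,232),(259,234),(258,233),(260,234)):print(pt('scene',u,v,d[v,u]))
"
```

```text
pos [537.74  17.95 210.2 ] w -0.1 tool cm [-5.97  1.16 11.52] yaw x -76.16011369154535 tilt [ 0.  0. -1.] F [-0.51  0.08 -0.1 ] t 13.9333 q [ 0.33  0.25 -0.24  0.   -1.08 -0.09]
[557.88 -77.67 138.  ]
[560.04 -81.33 136.53]
[557.59 -81.38 138.74]
[562.7  -81.41 138.73]
```

Request:
{"method": "servo_tool", "body": {"rows": [{"fingers": 0, "x": -2, "y": 0.4, "z": 0, "turn": 0}, {"fingers": 0, "x": -2, "y": 0.4, "z": 1, "turn": 0}, {"fingers": 0, "x": -2, "y": 0.35, "z": 2, "turn": 0}, {"fingers": 0, "x": 0, "y": 0, "z": 3, "turn": 0}, {"fingers": 0, "x": 0, "y": 0, "z": 3, "turn": 0}, {"fingers": 0, "x": 0, "y": 0, "z": 1.5, "turn": 0}, {"fingers": 0, "x": 0, "y": 0, "z": 0, "turn": 0}, {"fingers": 0, "x": 0, "y": 0, "z": 0, "turn": 0}]}}

```text
clock: 14.6
position: [512.4, 73.9, 105.0]
ee_rot: [0.787, -0.617, -0.0, 0.001]
contact_force: [-0.1, 0.2, 0.9]
gripper_width: -0.0
```

```bash
python3 -c "
from h import *
to(512.2,73.1,80)
im,d=snap('scene','s13'); crop('s13',230,150,330,225,8,'c17');snap('top','t13'); crop('t13',230,150,330,225,8,'c18')
"
```

```text
pos [512.35  73.92 105.01] w -0.0 tool cm [0.07 0.03 2.5 ] yaw x -76.1746830116326 tilt [ 0.  0. -1.] F [-0.07  0.18  0.93] t 14.6 q [ 0.46  0.34 -0.42  0.   -0.81 -0.22]
```

View pics/c17.png

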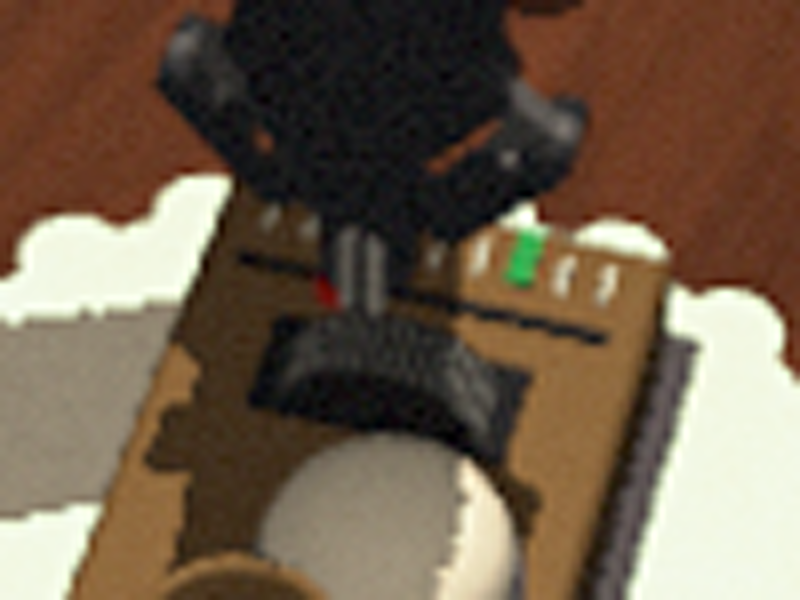

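View pics/c18.png

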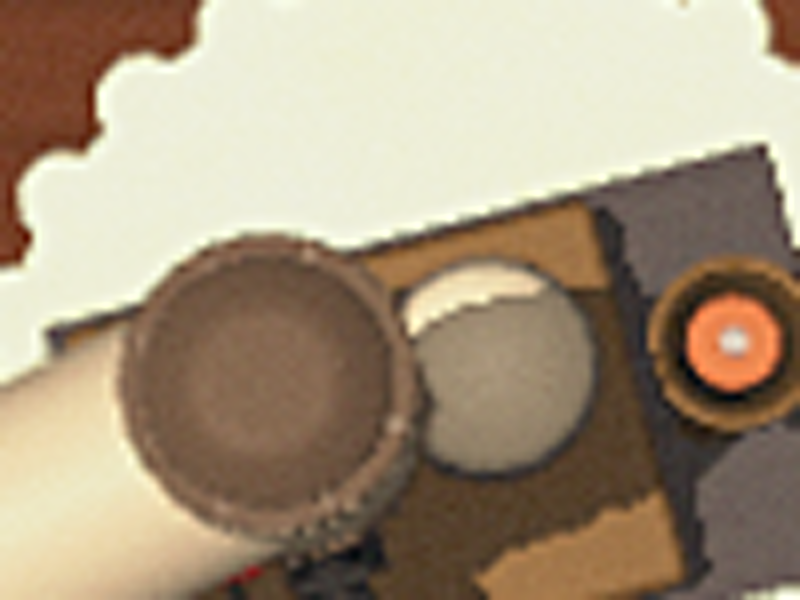

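Request:
{"method": "servo_tool", "body": {"rows": [{"fingers": 0, "x": 0, "y": 0, "z": 1, "turn": 0}, {"fingers": 0, "x": 0, "y": 0, "z": 1, "turn": 0}, {"fingers": 0, "x": 0, "y": 0, "z": 0.5, "turn": 0}, {"fingers": 0, "x": 0, "y": 0, "z": 0, "turn": 0}, {"fingers": 0, "x": 0, "y": 0, "z": 0, "turn": 0}]}}

```text
clock: 15.12
position: [512.3, 74.3, 80.5]
ee_rot: [0.787, -0.617, -0.0, 0.0]
contact_force: [-2.4, -0.7, 3.1]
gripper_width: 0.1
```

Request:
{"method": "servo_tool", "body": {"rows": [{"fingers": 0, "x": 0, "y": 0, "z": 0.2, "turn": 0}, {"fingers": 0, "x": 0, "y": 0, "z": 0, "turn": 0}, {"fingers": 0, "x": 0, "y": 0, "z": 0, "turn": 0}]}}

```text
clock: 15.37
position: [512.4, 74.3, 78.8]
ee_rot: [0.787, -0.617, 0.0, -0.0]
contact_force: [-2.0, 0.9, 5.1]
gripper_width: 0.3
```

Request:
{"method": "servo_tool", "body": {"rows": [{"fingers": 0, "x": 0, "y": 0, "z": 0.2, "turn": 0}, {"fingers": 0, "x": 0, "y": 0, "z": 0, "turn": 0}, {"fingers": 0, "x": 0, "y": 0, "z": 0, "turn": 0}]}}

```text
clock: 15.62
position: [512.5, 74.4, 77.0]
ee_rot: [0.787, -0.617, 0.0, -0.0]
contact_force: [-2.8, -1.1, 6.4]
gripper_width: 0.2
```

Request:
{"method": "servo_tool", "body": {"rows": [{"fingers": 0, "x": 0, "y": -0.2, "z": 0, "turn": 0}, {"fingers": 0, "x": 0, "y": -0.2, "z": 0, "turn": 0}, {"fingers": 0, "x": 0, "y": -0.2, "z": 0, "turn": 0}, {"fingers": 0, "x": 0, "y": -0.2, "z": 0, "turn": 0}]}}

```text
clock: 15.95
position: [521.0, 76.5, 77.4]
ee_rot: [0.787, -0.617, 0.001, -0.001]
contact_force: [-0.8, -0.2, 6.9]
gripper_width: 0.3
```

Request:
{"method": "servo_tool", "body": {"rows": [{"fingers": 0, "x": 0, "y": -0.2, "z": 0, "turn": 0}, {"fingers": 0, "x": 0, "y": -0.2, "z": 0, "turn": 0}, {"fingers": 0, "x": 0, "y": -0.2, "z": 0, "turn": 0}, {"fingers": 0, "x": 0, "y": -0.2, "z": 0, "turn": 0}, {"fingers": 0, "x": 0, "y": 0, "z": 0, "turn": 0}, {"fingers": 0, "x": 0, "y": 0, "z": 0, "turn": 0}]}}

```text
clock: 16.45
position: [529.4, 78.6, 77.5]
ee_rot: [0.787, -0.617, 0.001, -0.001]
contact_force: [-0.3, -0.4, 5.5]
gripper_width: 0.1
```

```bash
python3 -c "
from h import *
to(512.2,73.1,80)
im,d=snap('scene','s14'); crop('s14',230,150,330,225,8,'c19')
"
```

```text
pos [529.37  78.61  77.5 ] w 0.1 tool cm [ 0.13  1.8  -0.26] yaw x -76.22615518327183 tilt [ 0. -0. -1.] F [-0.34 -0.36  5.54] t 16.45 q [ 0.45  0.4  -0.41  0.   -0.76 -0.21]
```

View pics/c19.png

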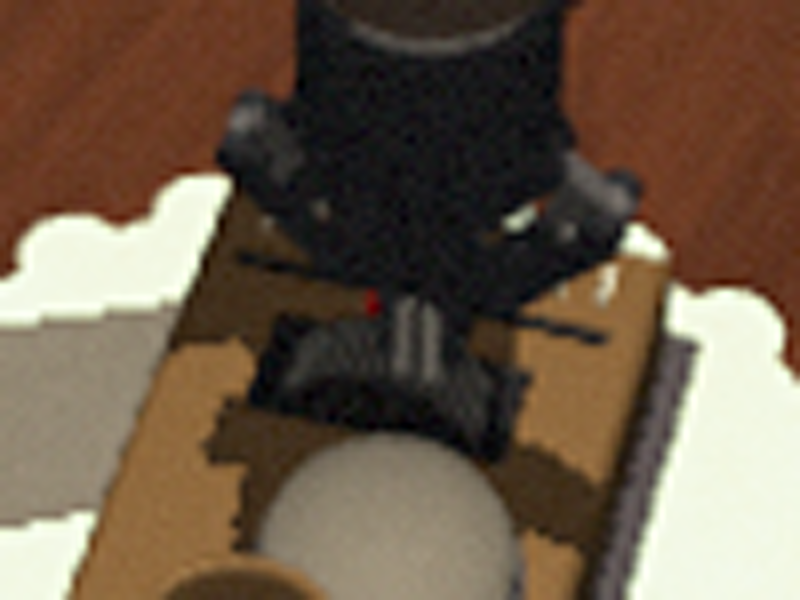

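Request:
{"method": "servo_tool", "body": {"rows": [{"fingers": 0, "x": 0, "y": 0, "z": -1, "turn": 0}, {"fingers": 0, "x": 0, "y": 0, "z": -1, "turn": 0}, {"fingers": 0, "x": 0, "y": 0.8, "z": 0, "turn": 0}, {"fingers": 0, "x": 0, "y": 0.9, "z": 0, "turn": 0}, {"fingers": 0, "x": 0, "y": 0, "z": 0.8, "turn": 0}, {"fingers": 0, "x": 0, "y": 0, "z": 0.8, "turn": 0}, {"fingers": 0, "x": 0, "y": 0, "z": 0.4, "turn": 0}, {"fingers": 0, "x": 0, "y": 0, "z": 0, "turn": 0}, {"fingers": 0, "x": 0, "y": 0, "z": 0, "turn": 0}]}}

```text
clock: 17.25
position: [510.9, 73.9, 75.9]
ee_rot: [0.787, -0.617, -0.0, 0.001]
contact_force: [-3.7, 0.3, 8.5]
gripper_width: -0.2
```

Request:
{"method": "servo_tool", "body": {"rows": [{"fingers": 0, "x": 0, "y": -0.2, "z": 0, "turn": 0}, {"fingers": 0, "x": 0, "y": -0.2, "z": 0, "turn": 0}, {"fingers": 0, "x": 0, "y": -0.2, "z": 0, "turn": 0}, {"fingers": 0, "x": 0, "y": -0.2, "z": 0, "turn": 0}, {"fingers": 0, "x": 0, "y": -0.2, "z": 0, "turn": 0}, {"fingers": 0, "x": 0, "y": -0.2, "z": 0, "turn": 0}, {"fingers": 0, "x": 0, "y": -0.2, "z": 0, "turn": 0}, {"fingers": 0, "x": 0, "y": -0.1, "z": 0, "turn": 0}, {"fingers": 0, "x": 0, "y": 0, "z": 0, "turn": 0}, {"fingers": 0, "x": 0, "y": 0, "z": 0, "turn": 0}]}}

```text
clock: 18.08
position: [526.8, 77.9, 76.5]
ee_rot: [0.787, -0.617, 0.001, -0.0]
contact_force: [0.6, 0.1, 7.9]
gripper_width: -0.0
```

Request:
{"method": "servo_tool", "body": {"rows": [{"fingers": 0, "x": 0, "y": 0, "z": -1, "turn": 0}, {"fingers": 0, "x": 0, "y": 0, "z": -2, "turn": 0}, {"fingers": 0, "x": 0, "y": 0.8, "z": 0, "turn": 0}, {"fingers": 0, "x": 0, "y": 0.8, "z": 0, "turn": 0}, {"fingers": 0, "x": 0, "y": 0, "z": 0, "turn": 0}]}}

```text
clock: 18.5
position: [507.8, 73.1, 105.4]
ee_rot: [0.786, -0.618, -0.001, 0.001]
contact_force: [-0.1, -0.2, -1.3]
gripper_width: -0.2
```

```bash
python3 -c "
from h import *
to(512.2,73.1,77)
im,d=snap('scene','s15'); crop('s15',230,150,330,225,8,'c20')
"
```

```text
pos [507.78  73.09 105.37] w -0.2 tool cm [ 0.1  -0.44  2.84] yaw x -76.32544910393226 tilt [-0.  0. -1.] F [-0.13 -0.24 -1.29] t 18.5 q [ 0.46  0.33 -0.43 -0.   -0.81 -0.22]
```

View pics/c20.png

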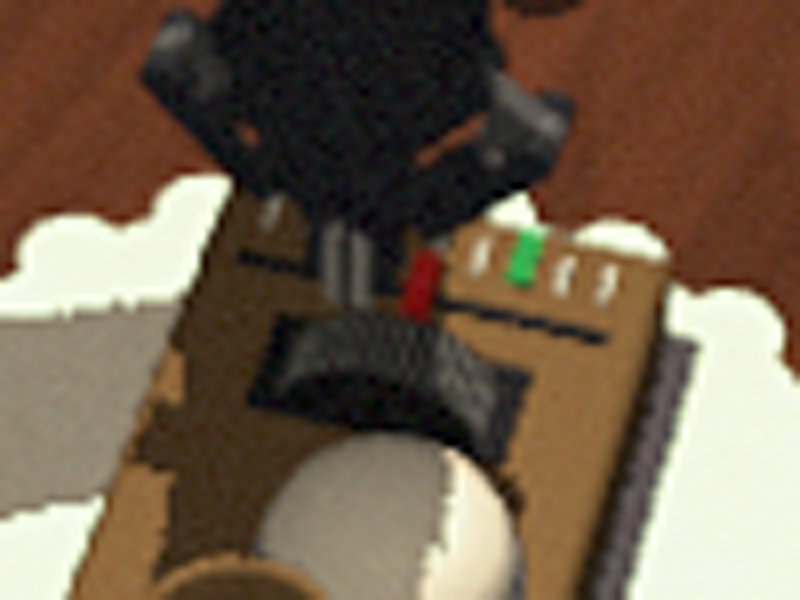

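Request:
{"method": "servo_tool", "body": {"rows": [{"fingers": 0, "x": 0, "y": -0.1, "z": 1, "turn": 0}, {"fingers": 0, "x": 0, "y": 0, "z": 1, "turn": 0}, {"fingers": 0, "x": 0, "y": 0, "z": 0.9, "turn": 0}, {"fingers": 0, "x": 0, "y": 0, "z": 0, "turn": 0}, {"fingers": 0, "x": 0, "y": 0, "z": 0, "turn": 0}]}}

```text
clock: 18.97
position: [511.6, 74.2, 76.7]
ee_rot: [0.787, -0.617, -0.0, 0.001]
contact_force: [-1.9, 0.1, 7.4]
gripper_width: -0.1
```

Request:
{"method": "servo_tool", "body": {"rows": [{"fingers": 0, "x": 0, "y": -0.2, "z": 0, "turn": 0}, {"fingers": 0, "x": 0, "y": -0.2, "z": 0, "turn": 0}, {"fingers": 0, "x": 0, "y": -0.2, "z": 0, "turn": 0}, {"fingers": 0, "x": 0, "y": -0.2, "z": 0, "turn": 0}, {"fingers": 0, "x": 0, "y": -0.2, "z": 0, "turn": 0}, {"fingers": 0, "x": 0, "y": -0.2, "z": 0, "turn": 0}, {"fingers": 0, "x": 0, "y": -0.2, "z": 0, "turn": 0}, {"fingers": 0, "x": 0, "y": -0.1, "z": 0, "turn": 0}, {"fingers": 0, "x": 0, "y": 0, "z": 0, "turn": 0}, {"fingers": 0, "x": 0, "y": 0, "z": 0, "turn": 0}]}}

```text
clock: 19.8
position: [526.3, 77.8, 77.2]
ee_rot: [0.787, -0.617, 0.0, 0.0]
contact_force: [-1.0, 0.6, 6.7]
gripper_width: -0.3
```

Request:
{"method": "servo_tool", "body": {"rows": [{"fingers": 0, "x": 0, "y": 0, "z": -1, "turn": 0}, {"fingers": 0, "x": 0, "y": 0, "z": -1.9, "turn": 0}, {"fingers": 0, "x": 0, "y": 0.8, "z": 0, "turn": 0}, {"fingers": 0, "x": 0, "y": 0.7, "z": 0, "turn": 0}, {"fingers": 0, "x": 0, "y": 0, "z": 0, "turn": 0}, {"fingers": 0, "x": 0, "y": 0, "z": 0, "turn": 0}]}}

```text
clock: 20.3
position: [510.2, 73.7, 105.5]
ee_rot: [0.787, -0.618, -0.001, 0.001]
contact_force: [0.2, 0.1, 0.7]
gripper_width: -0.0
```

```bash
python3 -c "
from h import *
to(512.2,73.1,77)
im,d=snap('scene','s16'); crop('s16',230,150,330,225,8,'c21')
"
```

```text
pos [510.19  73.69 105.47] w -0.0 tool cm [ 0.1  -0.19  2.85] yaw x -76.27883506270312 tilt [ 0.  0. -1.] F [0.16 0.11 0.66] t 20.3 q [ 0.46  0.33 -0.43 -0.   -0.81 -0.22]
```

View pics/c21.png

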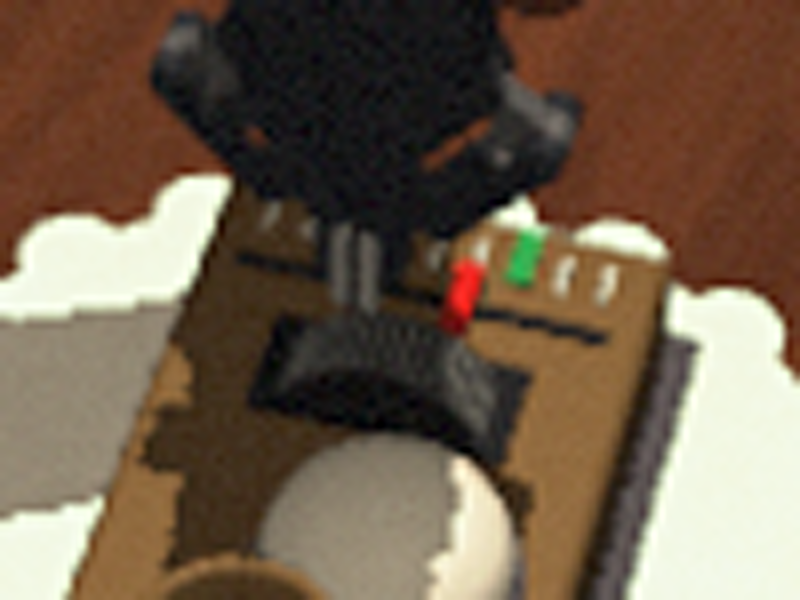

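The pointer has moved to (463,295) in the crop, one mark before green, so one more click is needed.

Request:
{"method": "servo_tool", "body": {"rows": [{"fingers": 0, "x": 0, "y": 0, "z": 1, "turn": 0}, {"fingers": 0, "x": 0, "y": 0, "z": 1, "turn": 0}, {"fingers": 0, "x": 0, "y": 0, "z": 0.9, "turn": 0}, {"fingers": 0, "x": 0, "y": 0, "z": 0, "turn": 0}, {"fingers": 0, "x": 0, "y": 0, "z": 0, "turn": 0}]}}

```text
clock: 20.77
position: [511.5, 74.2, 76.9]
ee_rot: [0.787, -0.617, -0.0, 0.001]
contact_force: [-2.5, 0.7, 8.3]
gripper_width: 0.2
```

Request:
{"method": "servo_tool", "body": {"rows": [{"fingers": 0, "x": 0, "y": -0.2, "z": 0, "turn": 0}, {"fingers": 0, "x": 0, "y": -0.2, "z": 0, "turn": 0}, {"fingers": 0, "x": 0, "y": -0.2, "z": 0, "turn": 0}, {"fingers": 0, "x": 0, "y": -0.2, "z": 0, "turn": 0}, {"fingers": 0, "x": 0, "y": -0.2, "z": 0, "turn": 0}, {"fingers": 0, "x": 0, "y": -0.2, "z": 0, "turn": 0}, {"fingers": 0, "x": 0, "y": -0.2, "z": 0, "turn": 0}, {"fingers": 0, "x": 0, "y": -0.1, "z": 0, "turn": 0}, {"fingers": 0, "x": 0, "y": 0, "z": 0, "turn": 0}, {"fingers": 0, "x": 0, "y": 0, "z": 0, "turn": 0}]}}

```text
clock: 21.6
position: [526.2, 77.8, 77.4]
ee_rot: [0.787, -0.617, 0.0, 0.0]
contact_force: [-2.2, 0.7, 6.5]
gripper_width: -0.1
```

Request:
{"method": "servo_tool", "body": {"rows": [{"fingers": 0, "x": 0, "y": 0, "z": -1, "turn": 0}, {"fingers": 0, "x": 0, "y": 0, "z": -2, "turn": 0}, {"fingers": 0, "x": 0, "y": 1, "z": -2, "turn": 0}, {"fingers": 0, "x": 0, "y": 2, "z": -2, "turn": 0}, {"fingers": 0, "x": 0, "y": 3, "z": 0, "turn": 0}, {"fingers": 0, "x": 0, "y": 3, "z": 0, "turn": 0}, {"fingers": 0, "x": 0, "y": 2, "z": 0, "turn": 0}, {"fingers": 0, "x": 0, "y": 0, "z": 0, "turn": 0}, {"fingers": 0, "x": 0, "y": 0, "z": 0, "turn": 0}, {"fingers": 0, "x": 0, "y": 0, "z": 0, "turn": 0}]}}

```text
clock: 22.43
position: [419.7, 51.8, 147.5]
ee_rot: [0.787, -0.617, 0.0, -0.0]
contact_force: [0.1, -1.3, -0.0]
gripper_width: 0.4
```

```bash
python3 -c "
from h import *
to(512.2,73.1,77)
im,d=snap('scene','s17'); crop('s17',230,150,330,250,6,'c22')
snap('top','t17'); 
"
```

```text
pos [419.71  51.85 147.49] w 0.4 tool cm [ 0.13 -9.48  7.06] yaw x -76.25687803681625 tilt [ 0. -0. -1.] F [ 0.09 -1.33 -0.05] t 22.4333 q [ 0.51  0.13 -0.58  0.   -0.86 -0.27]
```

View pics/c22.png

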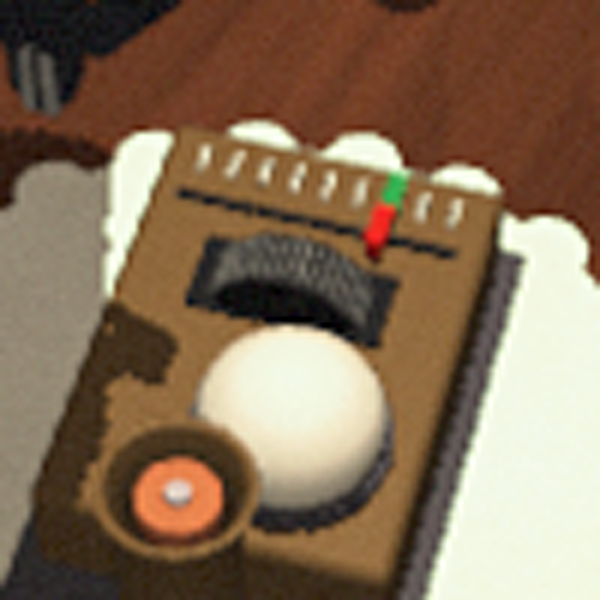

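View pics/t17.png

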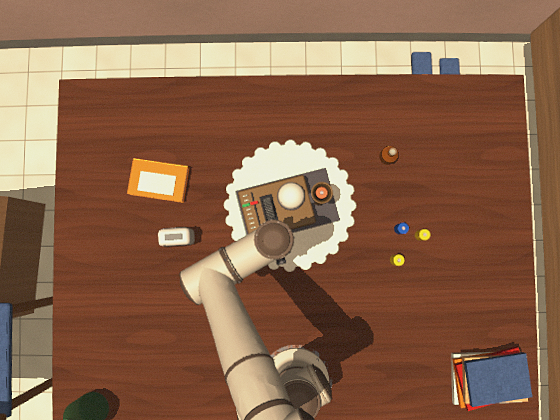

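```bash
python3 -c "
from bench import arm
print(arm.job_done())"
```

```text
the job is handed in; nothing more can be done
None
```

The job is handed in at about 22.5 s on the clock. Both batteries are in the tube, button end up, and the dimmer pointer stands at the green mark.

- **Batteries:** I gripped each black-and-copper battery near its top, lowered it into the neck with no sign of contact, and let it slide down. The upper battery's button reads about z 137–138 mm, below the 142 mm rim, and looks centred in both cameras. The lower battery was only glimpsed after it dropped, but the upper one's depth fits both being fully down.
- **Dimmer:** I rolled the wheel from click 2 to click 6 in four one-click strokes at about 6–8 N, then backed off. The last picture shows the red pointer directly beside the green mark and the gripper clear of everything.
- **Bystanders and look-alikes:** the clock, bottle, book and the blue and yellow look-alikes appear unmoved.
- **Disagreements:** the two cameras differed by about 3–6 mm on positions. I averaged them, then set the neck position by the scene camera and checked each fit by eye. No check failed.

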